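# Hold a test cassette flush on the tilted reader

### The job

Pick up the yellow test cassette by its blue fin, tilt it to match the slope of the cassette reader and hold it there, fin outward: centred over the dark window between the two red side stops, lying flush on the white platen, and pressed gently straight in until the sprung platen has sunk about half of its 10 mm travel. Finish while still gripping the fin and holding this steady push: the reader has no clip, so do not let go or put the cassette down. Do not force the reader to another slope, and leave the nearby tub of wipes, power bank and hand cream where they are.

Things in the scene. Friction and masses are not known exactly. Their poses are not given: they have to be found in the camera images.
- cassette: loose yellow plate 70 (x) x 40 (y) x 6 mm with an upright blue fin on its back, 36 (x) x 12 (y) mm, z = 6 to 46 mm, centred; 40 to 85 g. Starts flat on the desk, fin up. Origin: centre of its flat underside; x along its length and the fin, y across the fin (pinch along y), z out through the fin. Its ends are alike: either way round will do.
- reader: grey reader fixed to the desk: base 110 (x) x 152 (y) x 12 mm, two upright cheeks at y = +-63 to +-73 mm, up to 94 mm high, black clamp knob out to y = 93 mm. Between the cheeks a dark cradle tilts about a level axis along y, 75 mm above the desk. Origin: centre of the underside; x roughly away from the robot (yaw varies), z up.
- platen_face (a point): centre of the face of the white platen (90 (x) x 86 (y) mm, on the cradle), at its dark window; the cassette's underside goes here. Moves with the platen. x up the slope, away from the robot; y level; z straight out of the face (up, back to the robot). Red stops: ribs 4 mm high along x at y = +-24 to +-31 mm, so 48 mm clear for the 40 mm cassette; no stops in x.
- cradle (a joint): slope of the platen, rad: 0 = level, positive = far edge up. Clamped by stiff friction of about 5 N m: it differs from start to start and stays where it is under a gentle push.
- platen (a joint): how far the sprung platen is pushed straight in along its own -z, m: 0 = out, 0.010 = against its end. Spring: about 2 N to start it, then 0.8 N per mm (about 6 N at 5 mm).
- cradle_edge (a point): middle of the cradle's far upper edge, 50 mm from the tilt axis; shows whether the slope has been disturbed.
- wipes_tub: bystander: upright tub of wipes with a green cap (the one nearer the reader; another stands far to the right), 69 mm across, 133 mm tall; origin at the centre of its underside
- power_bank: bystander: flat white power bank, 143 x 71 x 23 mm; origin at the centre of its underside
- cream_tube: bystander: lying tube of hand cream, 40 x 136 x 27 mm; origin at the centre of its underside
Things that resemble listed ones, but are neither listed nor needed, are in the scene too. Several things look just like the cassette: the one meant starts farthest from the robot's base.

How it is judged:
By the outcome, as a careful person would: the job done as asked, in the order asked, and still so for the second after the job is handed in, while the arm keeps its last pose, push and grip.
It also fails if it takes over 35 s, if anything falls off the work surface, if the arm or the gripper's body presses on something with over 40 N, if the wrist force passes 120 N, or if a joint passes its speed limit or range.

### The arm

A 7-joint arm with a two-finger parallel gripper is mounted at the origin on a cart in front of the work surface, level with it; the furniture and walls round the work are solid. World frame = base frame: x ahead of the robot, y to its left, z up, the work surface at z = 0. Lengths are in m, angles in rad, forces in N, time in s.
With the tool pointing down it reaches from about 0.375 to 0.925 m from the base axis. Payload 3.1 kg.
Tool frame: the origin (TCP) lies between the finger pads; the fingertips stand 19 mm ahead of it and the grasp point (between the pads) is the TCP; z points along the fingers, y is the line along which they close (so a half turn about z gives the same grasp; the last joint's range is limited). The gripper opens to 85 mm and grips with 20 to 120 N. Pads are 22 mm wide; open, the fingers measure 114 mm over their backs; the gripper's body (76 mm by 85 mm) begins 54 mm behind the grasp point. The pads swing forward as they close: fully open they stand 13 mm farther back than shut.
Start: joints at [-1.207, 0.383, 0.044, 1.598, -0.018, 1.161, -0.05], TCP at [0.29, 0.582, 0.25] pointing down, gripper open.
Joint ranges: [-2.61, 2.61], [-0.41, 2.15], [-1.48, 1.57], [0, 2.5], [-1.57, 4.71], [0.05, 1.97], [-2.85, 2.85]. Speed limits (rad/s): [2.79, 2.79, 3.14, 3.14, 3.14, 3.14, 3.14].

### API

Orientations are given as a unit quaternion [x, y, z, w].
In Python, from bench import move_ptp, movel, move_j, move_gripper, pause, inverse_kinematics, read_camera, camera_params, MotionError, sign_off, look_for, tip_of, read_time_s, read_qpos, read_joint_vel, read_effort, read_eef_pos, read_tcp_rot, read_ft_force, read_ft_torque, read_finger_gap, read_grasp_force gives the robot as it stands. Calls block until the motion is done:
- move_ptp(position, orientation): joint-space move of the TCP to a pose.
- movel(position, orientation=None, speed=0.15): straight line of the TCP; orientation=None keeps the orientation; speed is the mean speed in m/s.
- move_j(angles): joint-space move.
- move_gripper(opening, effort=None): finger opening in m; effort is the grip in N (None keeps the last); returns when the fingers have stopped.
- pause(seconds).
- inverse_kinematics(position, orientation): joint angles nearest the present ones, or None.
- read_camera(name): name is "side" or "top" or "wrist"; returns the picture (420x560x3 uint8, red, green, blue); there is no depth.
- camera_params(name): a dict with "K" (3x3 intrinsics, pixels), "camera_from_world" (4x4, takes a point from world to camera coordinates). Camera axes: x right, y down, z forward; pixel columns grow to the right and rows downward; lengths in m; the calibration is good to about 2 mm. A picture is of the moment at which its call begins: read the wrist's pose just before it. camera_params takes no time and is no camera call; for the wrist camera it gives the pose at the moment of the call.
A pose or a line that the arm cannot do raises MotionError and nothing moves.
- sign_off(): hands the job in; it is judged then, once.
Trained networks look in the newest picture that a camera, given by its name, has taken for a name from the list of things; names that differ only in an ending like _2 or _b are one class to them, and where a whole thing is asked for, a point or a joint stands for the part that bears it (a point fixed in the world has none). Each returns a list of dicts, best first, with "confidence" (0 to 1); they miss things now and then, are a little off and sometimes report something else, mostly with a low value. They report only what shows in the picture. A call takes as long as a camera call. They do not tell look-alikes from the thing itself.
- look_for(camera, name): "at" ([column, row] in pixels, amid what is visible of it).
- tip_of(camera, name): "at" ([column, row] in pixels: a listed point, or the origin of a listed thing).
Readings, each from a call of its own:
- read_time_s(): time.
- read_qpos(): joint angles.
- read_joint_vel(): joint speeds.
- read_effort(): joint torques, N m.
- read_eef_pos(): TCP position.
- read_tcp_rot(): TCP orientation.
- read_ft_force(): force on the tool from outside, world axes, zero at the start.
- read_ft_torque(): the same for the moment, N m.
- read_finger_gap(): finger opening in m.
- read_grasp_force(): force on a finger pad.
Only numpy, scipy, OpenCV 4.12 (cv2) and the standard library are available. Lean on these libraries where they do the work, as an engineer would, in place of code of your own. Each camera call takes 0.05 s, during which the arm holds its last target. There are 200 camera calls.

## Working session

There is one attempt and no reset: what is moved stays moved. The work goes in short steps, each a Python script; the robot and the scene stay as the last script left them, time stands still between calls to the robot, and variables do not carry over. Pictures are saved under pics/ and viewed, at most 10 in all, crops included, and the job is handed in when it is done.

```bash
ls; mkdir -p pics; cat > h.py <<'E'
import numpy as np, cv2
from bench import *
from scipy.spatial.transform import Rotation as R
def ray(cam,uv,P=None):
    P=P or camera_params(cam); T=np.array(P["camera_from_world"]); K=np.array(P["K"])
    d=T[:3,:3].T@np.linalg.solve(K,[uv[0],uv[1],1]); return -T[:3,:3].T@T[:3,3], d/np.linalg.norm(d)
def at_z(cam,uv,z,P=None):
    o,d=ray(cam,uv,P); return o+d*(z-o[2])/d[2]
def proj(cam,X,P=None):
    P=P or camera_params(cam); T=np.array(P["camera_from_world"]); X=np.atleast_2d(X)
    c=X@T[:3,:3].T+T[:3,3]; p=c@np.array(P["K"]).T; return p[:,:2]/p[:,2:]
def tri(a,b):
    A=np.zeros((3,3));y=np.zeros(3)
    for o,d in (a,b):
        M=np.eye(3)-np.outer(d,d);A+=M;y+=M@o
    return np.linalg.solve(A,y)
def snap(cam,fn):
    im=read_camera(cam); cv2.imwrite("pics/"+fn,im[:,:,::-1]); return im
E
python3 - <<'E'
from h import *
np.set_printoptions(precision=3,suppress=True)
a=snap("top","top1.png");b=snap("side","side1.png")
for c in ("top","side"):
    print(c,ray(c,(280,210)),camera_params(c)["K"][0][0])
    for n in ("cassette","reader","platen_face","cradle_edge","wipes_tub","power_bank","cream_tube"):
        print(c,n,[(np.round(r["at"]),round(r["confidence"],2)) for r in tip_of(c,n)][:5])
print(read_time_s(),read_ft_force())
E
```

```text
pics
top (array([ 0.451, -0.124,  1.107]), array([ 0.128, -0.017, -0.992])) 503.24253383287805
top cassette [(array([346., 232.]), 0.86), (array([262., 303.]), 0.72), (array([297., 253.]), 0.67)]
top reader [(array([184., 217.]), 0.59), (array([190., 219.]), 0.55)]
top platen_face [(array([184., 216.]), 0.66)]
top cradle_edge [(array([179., 188.]), 0.89)]
top wipes_tub [(array([290., 155.]), 0.96)]
top power_bank [(array([165., 131.]), 0.96)]
top cream_tube [(array([380., 168.]), 0.88)]
side (array([ 0.224, -0.897,  0.711]), array([ 0.333,  0.729, -0.599])) 424.1799476380649
side cassette [(array([298., 281.]), 0.87), (array([210., 249.]), 0.76), (array([263., 254.]), 0.58)]
side reader [(array([252., 196.]), 0.75), (array([255., 176.]), 0.69)]
side platen_face [(array([254., 173.]), 0.59)]
side cradle_edge [(array([271., 167.]), 0.62)]
side wipes_tub [(array([332., 232.]), 0.96)]
side power_bank [(array([300., 173.]), 0.83)]
side cream_tube [(array([369., 283.]), 0.63)]
0.8 [-0.693 -0.792  0.143]
```

View pics/top1.png

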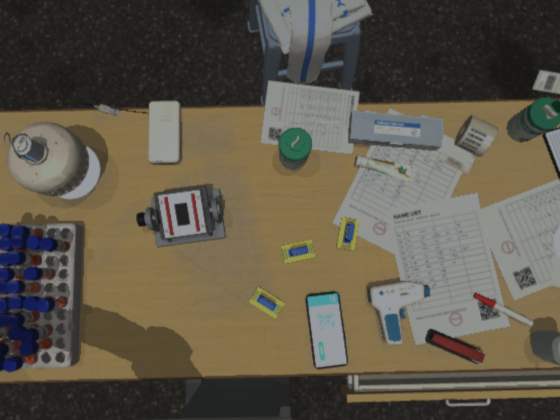

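View pics/side1.png

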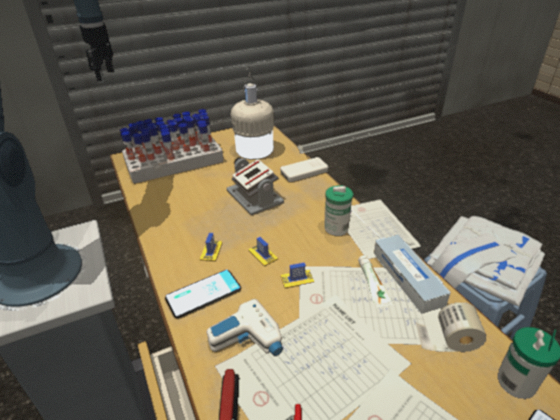

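```bash
python3 - <<'E'
from h import *
np.set_printoptions(precision=3,suppress=True)
for uv in ((346,232),(262,303),(297,253)): print("cas top",at_z("top",uv,0))
for uv in ((298,281),(210,249),(263,254)): print("cas side",at_z("side",uv,0))
print("reader",at_z("top",(184,217),0.),at_z("side",(252,196),0.))
print("pf",tri(ray("top",(184,216)),ray("side",(254,173))))
print("edge",tri(ray("top",(179,188)),ray("side",(271,167))))
print("tub",at_z("top",(290,155),0),"pb",at_z("top",(165,131),0),"cream",at_z("top",(380,168),0))
E
```

```text
cas top [ 0.543 -0.287  0.   ]
cas top [ 0.391 -0.1    0.   ]
cas top [ 0.498 -0.178  0.   ]
cas side [ 0.539 -0.295  0.   ]
cas side [ 0.392 -0.1    0.   ]
cas side [ 0.504 -0.176  0.   ]
reader [0.581 0.07  0.   ] [0.575 0.067 0.   ]
pf [0.577 0.054 0.085]
edge [0.635 0.065 0.083]
tub [ 0.718 -0.167  0.   ] pb [0.778 0.115 0.   ] cream [ 0.686 -0.369  0.   ]
```

Top view: the cassette meant is the one at (346,232), which is farthest from the base. The reader is at about (184,216), with its knob on the left, and the tub is at (290,155). Next, wrist-camera close-ups of the reader.

```bash
python3 - <<'E'
from h import *
import pickle
np.set_printoptions(precision=3,suppress=True)
q=read_tcp_rot(); print(R.from_quat(q).as_matrix())
T=np.array(camera_params("wrist")["camera_from_world"]); C=-T[:3,:3].T@T[:3,3]
Rt=R.from_quat(q).as_matrix(); print("cam in tool",Rt.T@(C-read_eef_pos()),"\n",Rt.T@T[:3,:3].T, camera_params("wrist")["K"])
# for candidates, test IK
def ok(p,o):
    try: return inverse_kinematics(p,o)
    except Exception as e: return None
for tilt in (0,0.3,0.5,-0.3,-.5):
  for yaw in (0,1.57,-1.57,3.14):
    # tool z tilted about world y by tilt (toward +x when positive), x-axis yaw
    o=(R.from_euler('y',-tilt)*R.from_euler('z',yaw)*R.from_euler('x',np.pi)).as_quat()
    for p in ((0.54,0.06,0.3),(.577,.06,.13),(.54,-.29,.03)):
        s=ok(p,o); print(tilt,yaw,p,None if s is None else np.array(s))
print(read_time_s())
E
```

```text
[[-0.895  0.446  0.   ]
 [ 0.446  0.895  0.   ]
 [ 0.     0.    -1.   ]]
cam in tool [ 0.07  -0.    -0.124] 
 [[-0.    -0.961 -0.278]
 [ 1.    -0.    -0.001]
 [ 0.001 -0.278  0.961]] [[297.536   0.    281.072]
 [  0.    297.536 210.463]
 [  0.      0.      1.   ]]
0 0 (0.54, 0.06, 0.3) [-0.826  0.155  0.711  1.825 -0.108  1.2   -1.652]
0 0 (0.577, 0.06, 0.13) [-0.727  0.464  0.679  1.893 -0.364  0.91  -1.443]
0 0 (0.54, -0.29, 0.03) [-0.17   0.742  0.777  1.849 -0.689  0.842 -0.612]
0 1.57 (0.54, 0.06, 0.3) [-0.724  0.146  0.594  1.822 -0.088  1.2   -0.103]
0 1.57 (0.577, 0.06, 0.13) [-0.645  0.438  0.573  1.89  -0.298  0.899  0.072]
0 1.57 (0.54, -0.29, 0.03) [-0.208  0.772  0.835  1.851 -0.746  0.866  1.   ]
0 -1.57 (0.54, 0.06, 0.3) [ 0.839  0.372 -1.233  1.756  0.366  1.276  2.661]
0 -1.57 (0.577, 0.06, 0.13) [ 0.75   0.785 -1.247  1.825  0.817  1.164  2.366]
0 -1.57 (0.54, -0.29, 0.03) [-0.461  1.24   1.358  1.86  -1.302  1.283 -1.816]
0 3.14 (0.54, 0.06, 0.3) [-0.583  0.14   0.437  1.816 -0.063  1.2    1.442]
0 3.14 (0.577, 0.06, 0.13) [-0.465  0.404  0.349  1.881 -0.174  0.886
[... 3198 characters left out ...]
-0.506  0.481  0.498  1.499 -0.225  1.722  0.023]
-0.5 1.57 (0.577, 0.06, 0.13) [-0.464  0.723  0.474  1.518 -0.316  1.488  0.094]
-0.5 1.57 (0.54, -0.29, 0.03) [-0.126  0.979  0.733  1.489 -0.373  1.338  0.665]
-0.5 -1.57 (0.54, 0.06, 0.3) [ 0.623  0.791 -1.249  1.437  0.452  1.847  2.495]
-0.5 -1.57 (0.577, 0.06, 0.13) [ 0.588  1.093 -1.256  1.457  0.717  1.725  2.423]
-0.5 -1.57 (0.54, -0.29, 0.03) [-0.371  1.41   1.355  1.501 -0.951  1.611 -2.083]
-0.5 3.14 (0.54, 0.06, 0.3) [-0.401  0.461  0.349  1.494 -0.177  1.715  1.541]
-0.5 3.14 (0.577, 0.06, 0.13) [-0.337  0.69   0.285  1.511 -0.214  1.472  1.577]
-0.5 3.14 (0.54, -0.29, 0.03) [-0.074  0.943  0.644  1.486 -0.3    1.324  2.181]
0.8
```

```bash
cat >> h.py <<'E'
def ori(tilt,yaw):
    return (R.from_euler('z',yaw)*R.from_euler('y',-tilt)*R.from_euler('z',np.pi)*R.from_euler('x',np.pi))
import json
def wsnap(fn):
    P=camera_params("wrist"); P={k:np.array(v).tolist() for k,v in P.items()}
    snap("wrist",fn); json.dump(P,open("pics/"+fn+".json","w")); return P
E
python3 - <<'E'
from h import *
np.set_printoptions(precision=3,suppress=True)
for i,(t,p) in enumerate([(0.5,(0.495,0.06,0.235)),(-0.2,(0.613,0.06,0.26))]):
    move_ptp(p,ori(t,0).as_quat()); print(read_time_s())
    P=wsnap(f"w{i}.png")
    for n in ("platen_face","cradle_edge","reader"): print(n,[(np.round(r["at"],1),round(r["confidence"],2)) for r in tip_of("wrist",n)][:2])
a,b=[cv2.imread(f"pics/w{i}.png") for i in (0,1)]
cv2.imwrite("pics/w01.png",np.vstack([a[:300],b[:300]]))
E
```

```text
2.8167
platen_face [(array([279.3, 193.7]), 0.92)]
cradle_edge [(array([288.6, 228.5]), 0.57)]
reader [(array([283.5, 155.4]), 0.92)]
4.0417
platen_face [(array([281.7, 196.4]), 0.58)]
cradle_edge [(array([291.8, 246.7]), 0.89)]
reader [(array([285.4, 198.3]), 0.78)]
```

View pics/w01.png

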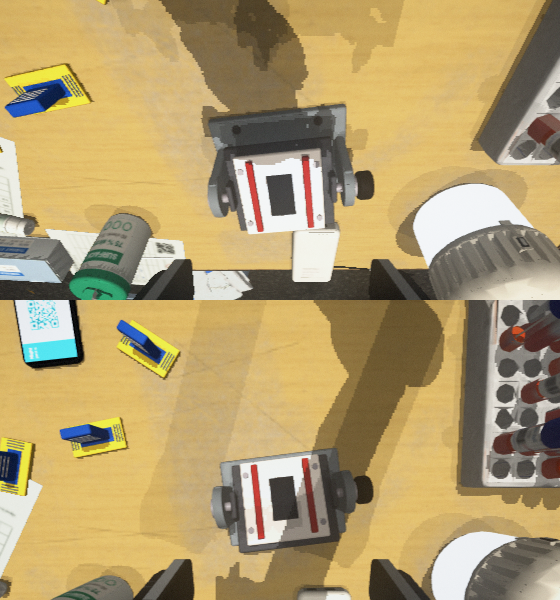

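Top half is the tilted view (platen about (280,195)) and the bottom half the second view (about (285,497), row 197 in its own picture). I'll zoom in for the corners.

```bash
python3 - <<'E'
import cv2,numpy as np
a,b=[cv2.imread(f"pics/w{i}.png")[y:y+110,215:345] for i,y in ((0,135),(1,145))]
up=lambda c:cv2.resize(c,None,fx=5,fy=5,interpolation=cv2.INTER_NEAREST)[:,:650]
def g(c,y):
    c=up(c)
    for k in range(0,130,10):
        cv2.line(c,(k*5,0),(k*5,6),(0,255,0),1); 
        if k%20==5 or k%20==15 or k%20==0: cv2.putText(c,str(215+k),(k*5,18),0,.35,(0,255,0),1)
    for k in range(0,110,10): cv2.putText(c,str(y+k),(0,k*5+4),0,.35,(0,255,0),1); cv2.line(c,(26,k*5),(34,k*5),(0,255,0),1)
    return c
cv2.imwrite("pics/z0.png",g(a,135));cv2.imwrite("pics/z1.png",g(b,145))
E
```

```text
(no output)
```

View pics/z0.png

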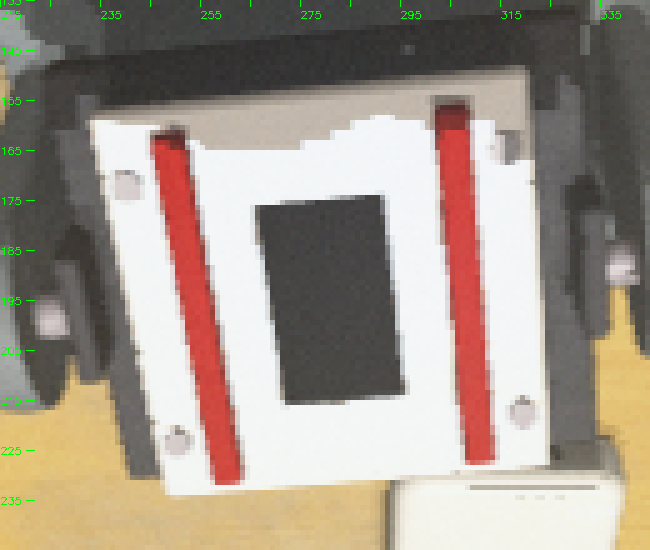

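View pics/z1.png

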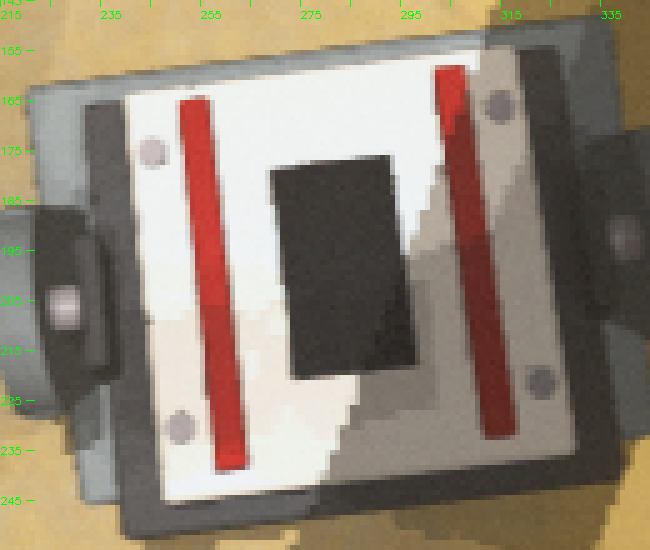

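Platen and window corners show clearly in both zooms: the view-0 platen runs from (233,159) to (324,228), the view-1 platen from (240,164) to (330,236). I'll fit the platen pose to both views.

```bash
cat > fit.py <<'E'
from h import *
from scipy.optimize import least_squares
np.set_printoptions(precision=4,suppress=True)
Ps=[json.load(open(f"pics/w{i}.png.json")) for i in (0,1)]
obs=[np.array(o)/5-.5+np.array(off) for o,off in (
 ([(90,120),(527,67),(547,465),(168,494),(255,207),(382,195),(405,395),(286,404)],(215,135)),
 ([(124,96),(518,46),(575,453),(165,502),(270,168),(390,155),(417,366),(292,378)],(215,145)))]
sg=np.array([(-1,-1),(-1,1),(1,1),(1,-1)])
def M(p): return R.from_euler('z',p[3])*R.from_euler('y',-p[4])
def pts(p):
    q=np.vstack([sg*[.045,.043],sg*p[5:7]]); return p[:3]+M(p).apply(np.c_[q,np.zeros(8)])
def res(p,idx=range(8),vs=(0,1)): return np.concatenate([(proj("wrist",pts(p),Ps[v])-obs[v])[list(idx)].ravel() for v in vs])
p0=[.577,.06,.085,0,.3,.02,.012]
for idx,vs in ((range(8),(0,1)),((2,3,4,5,6,7),(0,1)),(range(8),(0,)),(range(8),(1,))):
    s=least_squares(res,p0,args=(idx,vs),loss='soft_l1'); print(s.x,np.sqrt(np.mean(res(s.x,idx,vs)**2)))
s=least_squares(res,p0,loss='soft_l1'); print(res(s.x).reshape(2,8,2))
p=s.x
print("normal-axis check: face centre above axis", p[:3]-M(p).apply([0,0,1])*((p[2]-.075)/np.cos(p[4])))
for c,n in (("top",(184,216)),("side",(254,173))): print(c,proj(c,p[:3]),n)
E
python3 fit.py
```

```text
[0.58   0.0603 0.0809 0.1225 0.2637 0.0229 0.0129] 0.5616541611546177
[0.5795 0.0603 0.0819 0.1199 0.233  0.023  0.0128] 0.38595854420899883
[0.5831 0.0604 0.0777 0.1253 0.2683 0.0233 0.013 ] 0.40042524350045444
[0.5799 0.0603 0.0777 0.1188 0.286  0.0233 0.0131] 0.3779537373982089
[[[-0.9339 -0.9462]
  [ 0.5279  0.5398]
  [ 0.7585  0.2897]
  [-0.6186  0.6404]
  [-0.0637 -0.3888]
  [ 0.1761 -0.4583]
  [-0.1299 -0.6966]
  [-0.194  -0.4753]]

 [[-0.4607 -0.9239]
  [-0.3924 -0.8769]
  [ 0.6243  0.3087]
  [-0.555   0.7145]
  [ 0.175   0.6797]
  [ 0.0825  0.2824]
  [ 0.2368  0.212 ]
  [ 0.6718  0.8479]]]
normal-axis check: face centre above axis [0.5816 0.0605 0.075 ]
top [[181.8612 213.0911]] (184, 216)
side [[252.9962 173.2144]] (254, 173)
```

```bash
python3 - <<'E'
from h import *
f=np.array([.58,.06,.08]); out=[]
for i,(t,d) in enumerate([(-0.5,.12),(0.8,.115)]):
    i+=2; o=ori(t,0.12); p=f-d*o.apply([0,0,1])
    try: move_ptp(p,o.as_quat())
    except MotionError as e: print(e); continue
    P=wsnap(f"w{i}.png"); print(read_time_s())
    c=proj("wrist",f,P)[0]; x,y=(c-[70,75]).astype(int); print(i,x,y)
    im=cv2.imread(f"pics/w{i}.png")[max(y,0):y+150,x:x+140]
    im=cv2.copyMakeBorder(im,0,150-im.shape[0],0,140-im.shape[1],0)[:,:133]
    im=cv2.resize(im,None,fx=3,fy=4,interpolation=cv2.INTER_CUBIC)
    out.append(im)
cv2.imwrite("pics/z23.png",np.hstack(out))
E
```

```text
4.7
2 212 136
the arm cannot take that pose within its joint ranges
```

View pics/z23.png

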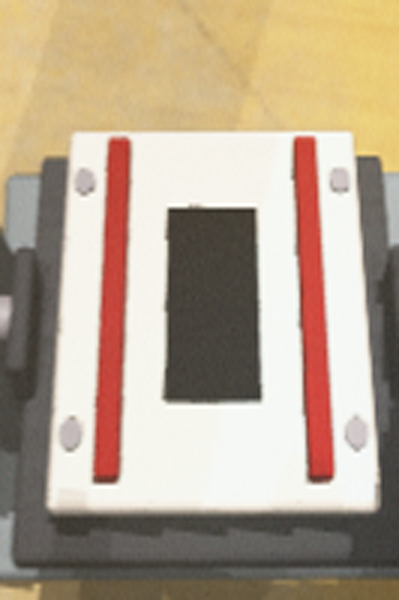

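```bash
cat > fit2.py <<'E'
from h import *
from scipy.optimize import least_squares
np.set_printoptions(precision=4,suppress=True)
Ps=[json.load(open(f"pics/w{i}.png.json")) for i in (0,1,2)]
sc=[(5,5),(5,5),(3,4)]; off=[(215,135),(215,145),(212,136)]
# keys: platen P nl nr fr fl ; window W ; rib top R (sx, y mm)
O=[{'P':{2:(547,465),3:(168,494)},'W':[(255,207),(382,195),(405,395),(286,404)],
    'R':{(1,-31):(216,485),(1,-24):(243,482),(1,24):(467,464),(1,31):(495,461)}},
   {'P':{0:(124,96),1:(518,46),2:(575,453),3:(165,502)},'W':[(270,168),(390,155),(417,366),(292,378)],
    'R':{(-1,-31):(180,100),(-1,-24):(208,97),(1,-31):(217,472),(1,-24):(248,468),(-1,24):(435,68),(-1,31):(464,65),(1,24):(485,438),(1,31):(516,434)}},
   {'P':{0:(72,132),1:(351,132)},'W':[(168,208),(256,208),(262,401),(164,401)],
    'R':{(-1,-31):(109,139),(-1,-24):(130,139),(-1,24):(294,138),(-1,31):(315,138)}}]
sg=np.array([(-1,-1),(-1,1),(1,1),(1,-1)])
def M(p): return R.from_euler('z',p[3])*R.from_euler('y',-p[4])
def res(p,vs=(0,1,2),kinds='PWR'):
    out=[]
    for v in vs:
        X,uv=[],[]
        for k,a in O[v]['P'].items():
            if 'P' in kinds: X.append([*(sg[k]*[.045,.043]),0]);uv.append(a)
        if 'W' in kinds:
            for k in range(4): X.append([*(sg[k]*p[5:7]),0]);uv.append(O[v]['W'][k])
        if 'R' in kinds:
            for (s,y),a in O[v]['R'].items(): X.append([s*p[7],y/1000,.004]);uv.append(a)
        uv=np.array(uv)/sc[v]-.5+np.array(off[v])
        out.append((proj("wrist",p[:3]+M(p).apply(np.array(X)),Ps[v])-uv).ravel())
    return np.concatenate(out)
p0=[.577,.06,.085,0.1,.26,.02,.012,.042]
if __name__=="__main__":
    for vs in ((0,1,2),(0,1),(0,2),(1,2)):
      for kinds in ('PWR','WR','PW'):
        s=least_squares(res,p0,args=(vs,kinds),loss='soft_l1'); print(vs,kinds,s.x,np.sqrt(np.mean(s.fun**2)))
    s=least_squares(res,p0,loss='soft_l1')
    C=np.linalg.inv(s.jac.T@s.jac)*.25; print("sd",np.sqrt(np.diag(C)))
    for v in range(3): print(res(s.x,(v,)).reshape(-1,2))
E
python3 fit2.py
```

```text
(0, 1, 2) PWR [0.5799 0.0603 0.0807 0.1228 0.2824 0.023  0.0129 0.0399] 0.46328220889698085
(0, 1, 2) WR [0.5798 0.0603 0.0815 0.1235 0.2742 0.0229 0.0129 0.0396] 0.37434000764900427
(0, 1, 2) PW [0.5797 0.0602 0.0809 0.121  0.286  0.023  0.0129 0.042 ] 0.5289820748797497
(0, 1) PWR [0.5799 0.0604 0.081  0.1215 0.2643 0.0229 0.0129 0.0399] 0.4443986101576896
(0, 1) WR [0.5798 0.0604 0.0817 0.1225 0.2561 0.0229 0.0128 0.0396] 0.33562984544826535
(0, 1) PW [0.5799 0.0603 0.081  0.1195 0.2598 0.0229 0.0129 0.042 ] 0.5234727457393337
(0, 2) PWR [0.5798 0.0603 0.0811 0.1259 0.2801 0.0229 0.0129 0.0395] 0.4788491825289282
(0, 2) WR [0.5797 0.0603 0.082  0.127  0.2776 0.0229 0.0129 0.0389] 0.30233881843256194
(0, 2) PW [0.5798 0.0602 0.0811 0.1241 0.2789 0.0229 0.0129 0.042 ] 0.5387719896010523
(1, 2) PWR [0.5797 0.0602 0.081  0.121  0.3083 0.0233 0.013  0.0402] 0.39490179319088675
(1, 2) WR [0.5797 0.0602 0.0816 0.1212 0.313  0.0233 0.013  0.0401] 0.3468898651504364
(1, 2) PW [0.5795 0.0601 0.0809 0.1195 0.3128 0.0234 0.013  0.042 ] 0.40233451361049677
sd [0.0001 0.0001 0.0003 0.0022 0.0075 0.0002 0.0001 0.0002]
[[ 0.792   0.4875]
 [-0.7438  0.8635]
 [-0.1589 -0.7882]
 [ 0.1857 -0.8779]
 [-0.101  -0.6959]
 [-0.3194 -0.4558]
 [-0.8434 -0.0497]
 [ 0.0719  0.0423]
 [-0.7855  0.1078]
 [ 0.1174  0.1848]]
[[-0.3605 -0.7471]
 [-0.5406 -0.6953]
 [ 0.662   0.0481]
 [-0.6907  0.5042]
 [ 0.0902  0.6699]
 [ 0.0829  0.2536]
 [ 0.2641  0.0114]
 [ 0.5449  0.675 ]
 [-0.683   0.1699]
 [ 0.202  -0.0499]
 [-0.4479 -0.2379]
 [ 0.186  -0.2804]
 [-0.6344  0.117 ]
 [ 0.0783 -0.1062]
 [-0.2471 -0.07  ]
 [ 0.4176 -0.1162]]
[[-0.2303 -0.1968]
 [ 0.7841 -0.5616]
 [ 0.1806  0.8723]
 [ 0.2949  0.7586]
 [-0.0269  0.4157]
 [ 0.4505  0.5384]
 [-0.169  -0.155 ]
 [ 0.6541 -0.1854]
 [-0.3655 -0.1434]
 [ 0.4585 -0.1738]]
```

```bash
cat > cas.py <<'E'
from h import *
from scipy.optimize import minimize
def box(x0,y0,z0,z1): return np.array([(a*x0,b*y0,z) for a in (-1,1) for b in (-1,1) for z in (z0,z1)])
BX=[box(.035,.02,0,.006),box(.018,.006,.006,.046)]
def mask(im):
    h=cv2.cvtColor(im,cv2.COLOR_BGR2HSV)
    y=cv2.inRange(h,(23,150,90),(36,255,255)); b=cv2.inRange(h,(105,120,30),(130,255,255)); return y|b
def render(Rm,t,P,shape):
    m=np.zeros(shape,np.uint8)
    for B in BX:
        q=proj("wrist",Rm.apply(B)+t,P); cv2.fillConvexPoly(m,cv2.convexHull(np.round((q)*16).astype(np.int32)),255,shift=4)
    return m
E
python3 - <<'E'
from cas import *
np.set_printoptions(precision=4,suppress=True)
move_gripper(0.055,60)
move_ptp((.541,-.291,.17),ori(0,-.25).as_quat())
P=wsnap("c0.png"); print(read_time_s())
print([(np.round(r["at"],1),round(r["confidence"],2)) for r in tip_of("wrist","cassette")], proj("wrist",[.541,-.291,0],P))
im=cv2.imread("pics/c0.png"); m=mask(im)
r0=render(R.from_euler('z',-.25),np.array([.541,-.291,0]),P,m.shape)
roi=cv2.dilate(r0,np.ones((61,61)))
m=cv2.morphologyEx(m&roi,cv2.MORPH_CLOSE,np.ones((7,7)))
cs=max(cv2.findContours(m,0,2)[0],key=cv2.contourArea); m[:]=0; cv2.drawContours(m,[cs],-1,255,-1)
def cost(p):
    r=render(R.from_euler('z',p[2]),np.array([p[0],p[1],0]),P,m.shape); return -np.count_nonzero(r&m)/np.count_nonzero(r|m)
b=min((minimize(cost,[.541,-.291,y],method='Nelder-Mead',options=dict(initial_simplex=np.array([.541,-.291,y])+np.array([[0,0,0],[.01,0,0],[0,.01,0],[0,0,.15]]),xatol=1e-5,fatol=1e-5)) for y in (-.45,-.25,-.05,.15)),key=lambda s:s.fun)
print(b.x,b.fun); np.save("cas.npy",b.x)
r=render(R.from_euler('z',b.x[2]),np.array([b.x[0],b.x[1],0]),P,m.shape)
cv2.drawContours(im,cv2.findContours(r,0,1)[0],-1,(0,0,255),1); cv2.imwrite("pics/c0f.png",im)
E
```

```text
6.5417
[(array([279.4, 195.6]), 0.83), (array([379.7, 128.9]), 0.8)] [[279.1695 195.103 ]]
[ 0.5416 -0.291  -0.2324] -0.9233983286908078
```

View pics/c0f.png

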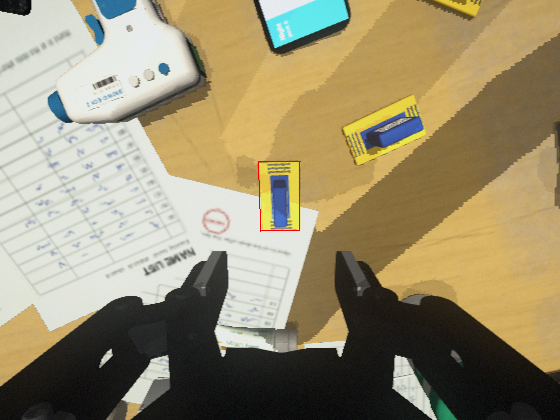

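```bash
python3 - <<'E'
from cas import *
np.set_printoptions(precision=4,suppress=True)
x,y,w=np.load("cas.npy"); q=ori(0,w).as_quat()
movel((x,y,.031),q,speed=.12); move_gripper(0.0,60)
print("grip",read_finger_gap(),read_grasp_force(),read_ft_force(),read_time_s())
movel((x,y,.20),speed=.2); print("lift",read_finger_gap(),read_ft_force(),read_eef_pos())
f=np.array([.5798,.0603,.081]); s=.281; o=ori(s,.123); n=-o.apply([0,0,1]); print("n",n)
move_ptp(f+n*(.031+.045),o.as_quat()); 
print(read_time_s(),read_eef_pos(),f+n*.076,read_ft_force(),read_ft_torque(),read_finger_gap())
P=wsnap("h0.png"); im=cv2.imread("pics/h0.png")
cv2.imwrite("pics/h0z.png",cv2.resize(im[120:330,150:410],None,fx=2.8,fy=2.8,interpolation=cv2.INTER_CUBIC))
E
```

```text
grip 0.011320197339091224 58.532066345214844 [-0.0522 -0.3538  2.5431] 8.3583
lift 0.01082242931993053 [-0.3883  0.7111 -0.5814] [ 0.5408 -0.2901  0.1985]
n [-0.2752 -0.034   0.9608]
10.675 [0.5594 0.0562 0.1544] [0.5589 0.0577 0.154 ] [-0.4202  0.2632 -0.8264] [-0.0408  0.3083  0.0289] 0.010728948960081383
```

View pics/h0z.png

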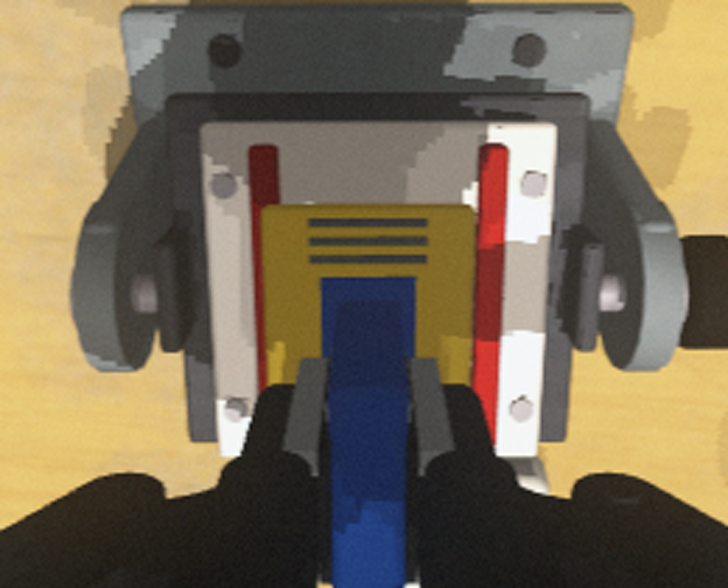

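```bash
cat > chk.py <<'E'
from fit2 import *
P=json.load(open("pics/h0.png.json"))
px=lambda a:np.array(a)/2.8-.5+np.array([150,120])
X=np.array([(-.045,-.043,0),(-.045,.043,0),(-.0399,-.031,.004),(-.0399,-.024,.004),(-.0399,.024,.004),(-.0399,.031,.004)])
uv=px([(200,123),(557,123),(249,146),(278,146),(479,146),(508,146)])
p=np.array([.5798,.0603,.081,.123,.281])
e=proj("wrist",p[:3]+M(p).apply(X),P)-uv; print("platen model-obs px\n",e)
s=least_squares(lambda d:(proj("wrist",p[:3]+d[0]*M(p).apply([0,1,0])+(R.from_euler('z',p[3]+d[1])*R.from_euler('y',-p[4])).apply(X),P)-uv)[:,0],[0,0]); print("y shift,yaw from this view",s.x)
# cassette near edge in tool frame
t=read_eef_pos(); o=R.from_quat(read_tcp_rot()); print("tool vs wanted rotvec (platen frame)",(M(p).inv()*o*(R.from_euler('z',np.pi)*R.from_euler('x',np.pi)).inv()).as_rotvec())
XC=np.array([(-.035,-.02,.006),(-.035,.02,.006)]); uc=px([(262,205),(475,205)])
o2=o*(R.from_euler('z',np.pi)*R.from_euler('x',np.pi)).inv()
f=lambda d:(proj("wrist",t+o2.apply(XC+[d[0],d[1],-.031+d[2]]),P)-uc).ravel()
s=least_squares(f,[0,0,0]); print("cassette in grip dx,dy,dz",s.x,s.fun, f([0,0,0]))
print(t,M(p).inv().apply(t-p[:3]))
E
python3 chk.py
```

```text
platen model-obs px
 [[-0.5902 -0.2242]
 [ 0.5454 -0.4298]
 [-0.6901  0.0487]
 [-0.4569  0.0327]
 [ 0.4391 -0.0771]
 [ 0.6905 -0.0932]]
y shift,yaw from this view [-0.0051 -0.1363]
tool vs wanted rotvec (platen frame) [-0.0018 -0.0012 -0.0026]
cassette in grip dx,dy,dz [-0.001  -0.0003 -0.0043] [ 0.     -0.0322 -0.      0.0322] [-0.3801  3.7982  1.5357  3.8648]
[0.5596 0.0558 0.1545] [ 0.0006 -0.002   0.0764]
```

The platen model agrees with this view to under 0.7 px. The grip sits 2 mm low in y from servo error, so I'll correct that and then approach, reading force at each step.

```bash
cat > push.py <<'E'
from fit2 import *
p=np.array([.5798,.0603,.081,.123,.281]); Mp=M(p); q=ori(p[4],p[3]).as_quat()
def rel(): return Mp.inv().apply(np.array(read_eef_pos())-p[:3])
def go(r,speed=.03): movel(p[:3]+Mp.apply(r),q,speed=speed)
def force(n=5):
    F=[];T=[]
    for _ in range(n): F.append(read_ft_force());T.append(read_ft_torque()); pause(.02)
    return Mp.inv().apply(np.mean(F,0)),Mp.inv().apply(np.mean(T,0))
E
python3 - <<'E'
from push import *
np.set_printoptions(precision=4,suppress=True)
c=np.array([.001,0,.060]); 
for z in (.060,.045):
    c[2]=z; go(c,.08); pause(.15); r=rel(); print(c,r); c[:2]+=np.array([.001,0])-r[:2]; dz=z-r[2]
print("dz",dz,read_time_s())
F0,T0=force(); print("F0",F0,T0)
for z in (.038,.035,.033,.0315,.030,.029,.028,.027,.026):
    c[2]=z; go(c); pause(.1); F,T=force(); r=rel(); print(z,r,F-F0,T-T0)
    if F[2]-F0[2]>3: break
print(read_time_s(),c); np.savez("st.npz",c=c,F0=F0,T0=T0)
E
```

```text
[0.001 0.    0.06 ] [ 0.0014 -0.0007  0.0603]
[0.0006 0.0007 0.045 ] [0.001  0.0006 0.0454]
dz -0.00037398700944970414 11.7167
F0 [-0.5023 -0.0267 -0.395 ] [ 0.0009  0.3339 -0.0079]
0.038 [0.0007 0.0001 0.038 ] [ 0.2495  0.0841 -0.1876] [ 0.0148 -0.0238  0.0105]
0.035 [0.0007 0.0001 0.035 ] [ 1.0527 -0.0078 -0.1067] [0.0071 0.0134 0.024 ]
0.033 [0.0007 0.0001 0.033 ] [-0.0701  0.0312  0.0153] [-0.015   0.0048  0.0084]
0.0315 [0.0009 0.0001 0.0316] [0.7151 0.3918 0.7935] [ 0.002  -0.043   0.0259]
0.03 [0.0009 0.0001 0.0301] [0.9111 0.3255 1.9283] [-0.0157 -0.0189  0.0256]
0.029 [0.0008 0.0001 0.0291] [1.3063 0.0185 2.9813] [-0.0042 -0.083   0.0182]
0.028 [0.0009 0.0001 0.0281] [ 1.1592 -0.1519  3.9119] [ 0.0102 -0.0937  0.0271]
14.9667 [0.0007 0.0001 0.028 ]
```

```bash
python3 - <<'E'
from push import *
np.set_printoptions(precision=4,suppress=True)
d=np.load("st.npz"); c=d["c"].copy(); F0,T0=d["F0"],d["T0"]
for z in (.0268,.0255):
    c[2]=z; go(c); pause(.15); F,T=force(8); r=rel(); print(z,r,F-F0,T-T0)
    if F[2]-F0[2]>6.5: break
np.savez("st.npz",c=c,F0=F0,T0=T0)
wsnap("h1.png"); im=cv2.imread("pics/h1.png"); print(read_time_s(),read_finger_gap(),read_grasp_force())
snap("side","s1.png")
for n in("cradle_edge","platen_face"): print(n,tip_of("side",n)[:1])
a=cv2.resize(im[140:290,180:380],(800,600),interpolation=cv2.INTER_CUBIC)
s=cv2.imread("pics/s1.png"); x,y=proj("side",p[:3])[0].astype(int)
s=cv2.resize(s[y-30:y+30,x-30:x+30],(240,240),interpolation=cv2.INTER_CUBIC)
a[:240,:240]=s   # inset
cv2.imwrite("pics/h1z.png",a)
E
```

```text
0.0268 [0.0009 0.0001 0.0269] [ 1.5369 -0.297   4.8651] [ 0.0193 -0.128   0.019 ]
0.0255 [0.0009 0.0001 0.0256] [1.4531 0.174  5.8806] [-0.0108 -0.0673  0.0247]
16.0833 0.01121750096422716 59.084776639938354
cradle_edge [{'at': [269.6, 163.7], 'confidence': 0.94}]
platen_face [{'at': [255.1, 174.2], 'confidence': 0.51}]
```

View pics/h1z.png

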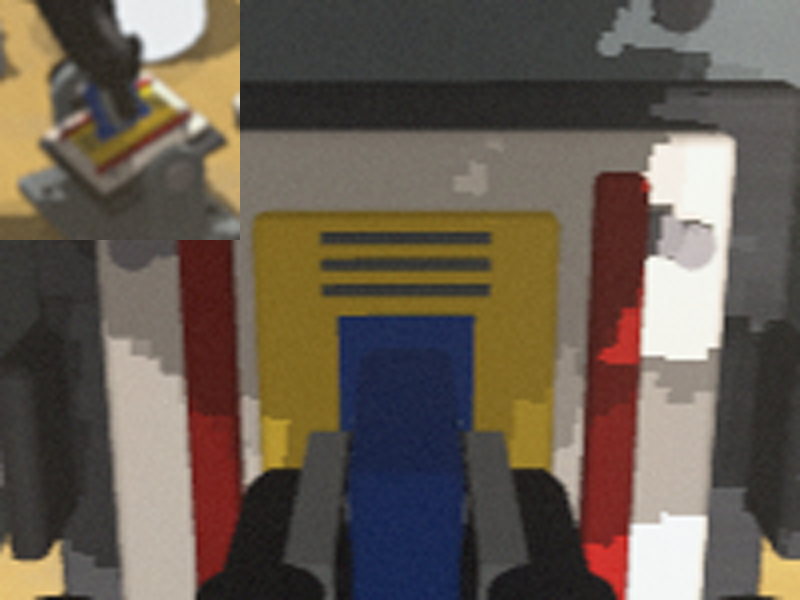

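Flush-looking, with force 5.9 N. The cassette at (254–558,212) sits slightly left between the ribs (235 and 593). I'll quantify the offset, then back off, correct it, and probe flushness with averaged force and moment over small tilts.

```bash
cat > m.py <<'E'
from push import *
np.set_printoptions(precision=4,suppress=True)
P=json.load(open("pics/h1.png.json")); px=lambda a:np.array(a)/4-.5+np.array([180,140])
for h in (0,.005):
    X=np.array([(-.045,.043,-h),(-.0399,.024,.004-h),(-.0399,.031,.004-h)]); print("platen",h,(proj("wrist",p[:3]+Mp.apply(X),P)-px([(737,132),(595,173),(647,173)])).ravel())
X=np.array([(-.035,-.02,.001),(-.035,.02,.001)]); print("cass centred model-obs",(proj("wrist",p[:3]+Mp.apply(X),P)-px([(254,212),(558,212)])).ravel())
E
python3 m.py
cat > probe.py <<'E'
from push import *
np.set_printoptions(precision=4,suppress=True)
d=np.load("st.npz"); c=d["c"].copy()
def pose(x,y,z,dt=0.,speed=.03):
    r=np.array([x,y,z-.031])+.031*np.array([-np.sin(dt),0,np.cos(dt)])
    movel(p[:3]+Mp.apply(r),ori(p[4]+dt,p[3]).as_quat(),speed=speed)
def avg(n=15):
    F=[];T=[]
    for _ in range(n): F.append(read_ft_force());T.append(read_ft_torque());pause(.03)
    return Mp.inv().apply(np.mean(F,0)),Mp.inv().apply(np.mean(T,0)),np.std(F,0),np.std(T,0)
E
python3 - <<'E'
from probe import *
x,y=c[0]-.0003,c[1]+.0012
pose(*c[:2],.037); pose(x,y,.037); pause(.1); F0,T0,sF,sT=avg(25); print("free",F0,T0,sF,sT,rel(),read_time_s())
pose(x,y,.0255)
for dt in (0,.02,.04,-.02):
    pose(x,y,.0255,dt,.02); pause(.1); F,T,_,_=avg(14); print(dt,F-F0,T-T0,rel(),read_time_s())
pose(x,y,.0255,0,.02)
np.savez("st.npz",c=[x,y,.0255],F0=F0,T0=T0)
E
```

```text
platen 0 [3.6321 2.3568 2.2702 3.6223 3.3693 3.6241]
platen 0.005 [0.9661 0.7933 0.7227 1.6715 1.3778 1.6732]
cass centred model-obs [0.0248 2.1139 2.3149 2.1263]
free [-0.2321 -0.1015 -0.5291] [ 0.0027  0.3399 -0.0065] [0.3267 0.5186 0.517 ] [0.0293 0.0293 0.0245] [0.0004 0.0014 0.037 ] 17.95
0 [0.2751 0.6804 5.7401] [0.0594 0.1459 0.0046] [0.0009 0.0013 0.0258] 19.3
0.02 [0.0044 0.0207 6.1701] [0.0234 0.2186 0.0039] [0.0003 0.0011 0.0258] 20.1167
0.04 [0.193  0.0942 6.7794] [-0.0104  0.2476  0.0147] [-0.0003  0.001   0.0259] 20.9333
-0.02 [0.9863 0.5907 5.7509] [ 0.1401 -0.3597  0.0271] [0.0029 0.0014 0.026 ] 21.75
```

```bash
python3 - <<'E'
from probe import *
x,y,z=c; F0,T0=d["F0"],d["T0"]
for dt in (-.008,-.012,-.016):
    pose(x,y,z,dt,.02); pause(.1); F,T,_,_=avg(18); F=F-F0;T=T-T0
    print(dt,F,T,"cop_x",-(T[1]-1.18*dt+.2*F[0])/F[2],rel(),read_time_s())
E
```

```text
-0.008 [0.6046 0.1793 5.5902] [ 0.018  -0.317  -0.0196] cop_x 0.03339224418742419 [0.0019 0.001  0.0259] 22.95
-0.012 [0.6933 0.2448 5.8852] [-0.0094 -0.3194 -0.0076] cop_x 0.02829845718319691 [0.002  0.001  0.0259] 23.9
-0.016 [0.6462 0.3753 5.8808] [-0.0067 -0.3436 -0.0105] cop_x 0.033236254740847085 [0.0021 0.001  0.0259] 24.85
```

```bash
python3 - <<'E'
from probe import *
x,y,z=c; F0,T0=d["F0"],d["T0"]
for dt in (-.003,.002,.007):
    pose(x-.0005,y,z,dt,.02); pause(.08); F,T,_,_=avg(16); F=F-F0;T=T-T0
    cop=-(T[1]-1.18*dt+.2*F[0])/F[2]; e=(Mp.inv()*R.from_quat(read_tcp_rot())*(R.from_euler('z',np.pi)*R.from_euler('x',np.pi)).inv()).as_rotvec()
    print(dt,F,T,"cop_x",cop,rel(),e,read_time_s())
    if cop<.018: break
E
```

```text
-0.003 [ 1.0116 -0.4713  5.5635] [-0.0711 -0.1055 -0.0248] cop_x -0.018033768157686637 [0.001  0.0008 0.0259] [-0.0006  0.0007 -0.0005] 25.7167
```

```bash
python3 - <<'E'
from probe import *
x,y,z=c; F0,T0=d["F0"],d["T0"]; dt=-.003
pose(x-.0005,y,z-.0004,dt,.02); pause(.15); F,T,_,_=avg(18); F=F-F0;T=T-T0
print(F,T,-(T[1]-1.18*dt+.2*F[0])/F[2],rel(),read_finger_gap(),read_grasp_force(),read_time_s())
wsnap("h2.png"); im=cv2.imread("pics/h2.png"); cv2.imwrite("pics/h2z.png",cv2.resize(im[140:290,180:380],(800,600),interpolation=cv2.INTER_CUBIC))
E
```

```text
[ 1.2358 -0.4464  6.0786] [-0.0603 -0.0932 -0.028 ] -0.025913637714200993 [0.001  0.0009 0.0255] 0.011192914406666898 59.210352301597595 26.7167
```

View pics/h2z.png

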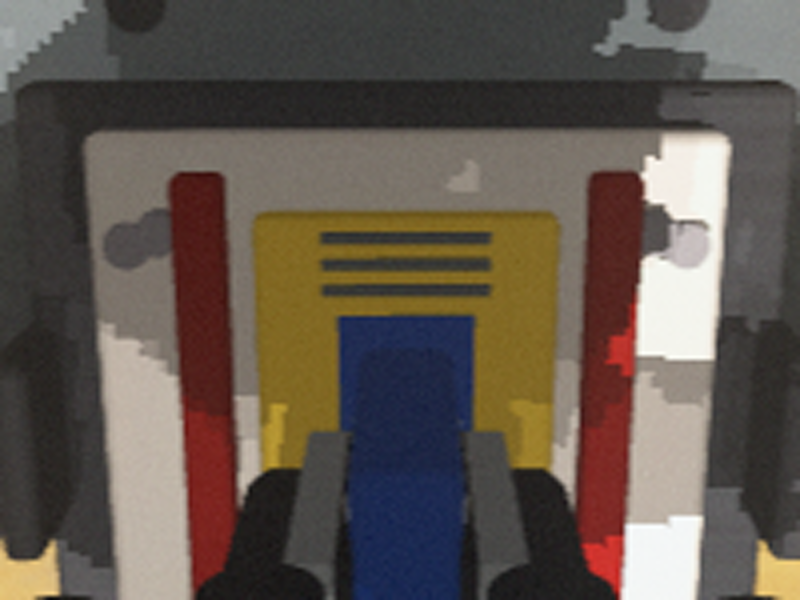

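The cassette is centred: its edges at 254 and 558 sit between the ribs at 225 and 588. The push is 6.1 N, which is about 5 mm of platen travel, and the grip is firm.

```bash
python3 -c "
from bench import *
print(sign_off())"
```

```text
the job is handed in; nothing more can be done
None
```

I handed the job in with the cassette still gripped by its fin and centred between the red stops, lying on the platen at the reader's slope. The push was steady at about 6 N, which puts the platen about 5 mm in. The moment readings suggest it lies flush but presses slightly more on the near end.

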